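Load a slide holder under the reader's spring clip

ROBOT

A 6-joint arm with a two-finger parallel gripper is mounted at the origin on the work surface. World frame = base frame: x ahead of the robot, y to its left, z up, the work surface at z = 0. Lengths are in m, angles in rad, forces in N, time in s.
With the tool pointing down it reaches from about 0.35 to 0.775 m from the base axis. Payload 5.5 kg.
Tool frame: the origin (TCP) lies midway between the tips of the shut fingers; the grasp point (between the pads) lies grip_point_offset behind it (grip_point_offset is the distance from the TCP to the grasp point, in m); z points along the fingers, y is the direction in which the jaws open and shut (so a half turn about z gives the same grasp; the last joint's range is limited). The gripper opens to 85 mm and grips with 20 to 120 N. Pads are 22 mm wide; open, the fingers measure 114 mm over their backs; the gripper's body (76 mm by 85 mm) begins 54 mm behind the grasp point. The pads swing forward as they close: fully open they stand 13 mm farther back than shut.
Start: joints at [1.129, 0.313, 0.046, 1.304, 0, 1.431], TCP at [0.171, 0.549, 0.231] pointing down, gripper open.
Joint ranges: [-2.76, 2.76], [-0.86, 1.69], [-1.03, 1.26], [-2.2, 2.34], [-1.47, 1.5], [-3.14, 3.14]. Speed limits (rad/s): [2.57, 2.57, 3.14, 3.14, 3.14, 3.14].

INTERFACE

Orientations are given as a unit quaternion [w, x, y, z].
In Python, from workcell import * gives the robot as it stands.
- The arm moves only by the tool send_rows, never from a script. Its argument "series" is one flat list of numbers, 7 for each row, row after row: the shift along the tool's x, y, z in cm, then the turn, a rotation vector about the tool's x, y, z in degrees, then the opening, from 0 (shut) to 1 (fully open). A call has 1 to 10 rows; each row is the pose to reach, as a shift and turn from the pose commanded when the call began, along the tool's axes at that moment; what a row does not reach only later rows make up. A row lasts 1/12 s, in which the tool goes at most 41.7 mm and 7.16 degrees, less where a joint would pass 70% of its speed; a pose out of reach is approached as far as the arm can. A call with a gripper value outside its range is refused whole. The fingers move at their own pace and stop on an object; "newtons" is the grip in N (left out, the last holds). Time passes only in rows, so rows that repeat a pose let the fingers close. It gives the time, the measured TCP pose, the force and the opening at its end, in the units of the state.
- get_state(): the state, without advancing time (a new reading comes with each control period).
- read_camera(name): name is "side" or "top"; returns the picture (480x640x3 uint8, blue, green, red); there is no depth.
- camera_info(name): a dict with "K" (3x3 intrinsics, pixels), "xyz" and "attitude" of the camera in the world. Camera axes: x right, y down, z forward; pixel columns grow to the right and rows downward; lengths in m; the calibration is good to about 2 mm. A picture is of the moment at which its call begins. camera_info takes no time and is no camera call.
- hand_in(): hands the job in, once; it reports no verdict.
Trained networks look in the newest picture that a camera, given by its name, has taken for a name from the list of things; names that differ only in an ending like _2 or _b are one class to them, and where a whole thing is asked for, a point or a joint stands for the part that bears it (a point fixed in the world has none). Each returns a list of dicts, best first, with "p" (0 to 1); they miss things now and then, are a little off and sometimes report something else, mostly with a low value. They report only what shows in the picture. A call takes as long as a camera call. They do not tell look-alikes from the thing itself.
- silhouettes(camera, label): "pixels" (480x640 bool, what is visible of it) and "box" ([left, top, width, height] in pixels, round what is visible of it).
The state is a dict: "clock": time; "joint_pos": joint angles; "qvel": joint speeds; "tau": joint torques, N m; "tcp_pos": TCP position; "orientation": TCP orientation; "wrist_force": force on the tool from outside, world axes, zero at the start; "ft_torque": the same for the moment, N m; "finger_gap": finger opening in m.
Only numpy, scipy, OpenCV 4.12 (cv2) and the standard library are available. Lean on these libraries where they do the work, as an engineer would, in place of code of your own. Each camera call takes 0.05 s, during which the arm holds its last target. There are 200 camera calls.

TASK

Load the blue slide holder into the slide reader: press the green bar down with one fingertip so that the spring clip lifts, and keep it down while the other fingertip pushes the holder by its upright tab, along its channel and under the clip, until it is fully home against the stop. Then let the bar up so that the clip closes on the holder, and move clear. Only press and push: do not lift the holder out of its channel, and leave the other things on the bench where they are.

Things in the scene. Friction and masses are not known exactly. Their poses are not given: they have to be found in the camera images.
- reader: White fixed slide reader. Origin: underside of its base, below the channel's middle line; x along the channel the way the holder is pushed, y left of that (green bar's side), z up. Base x -123 to 75 mm, y -45 to 80 mm; its top, z = 10 mm, is the channel floor. Channel 36 mm wide, centred on y = 0, rails to z = 15 mm. Clip's hinge shaft along x at y = 32, z = 16 mm; end bearings to z = 22.
- reader_stop (a point): Point on the stop at the channel's end: reader x = 74 mm, y = 0, z = 14 mm. The stop is the near face of the reader's white housing (x 74 to 128 mm, y -45 to 80 mm, 46 mm tall).
- clip_angle (a joint): Angle of the spring clip, a see-saw on the shaft, rad. 0 at rest: steel nose down, blocking the channel, green bar slanting up. Grows as the bar is pressed, to a hard stop at 0.35: bar level, nose up. The nose clears the holder's plate above about 0.16, and the released clip rests on the holder at about 0.16. Spring-closed: the bar takes about 2 N to start, 5 to 7 N to reach its stop.
- clip_nose (a point): Centre of the clip's steel nose: a cylinder of 8 mm diameter lying along the channel, reader x = 45 to 55 mm, over the channel's middle line. Its underside is 2 mm above the channel floor at rest and 14 mm with the bar fully pressed.
- clip: The spring clip (steel shaft, arm and nose, with the green press bar). Origin on the hinge shaft: reader x = 0, y = 32, z = 16 mm; at rest its axes are the reader's, and it turns about x as the bar goes down.
- bar_mid (a point): Centre of the top of the green press bar, 112 (along the channel) x 36 x 4 mm, beside the channel: reader x -112 to 0 mm, y 36 to 72 mm when pressed. At rest it slants up 0.35 rad away from the channel (edges 20 and 32 mm above the bench); pressed, level, top 18 mm above the bench. A fingertip may slide along it; a finger in the channel at that height meets the tab.
- holder: Blue slide holder carrying a glass slide: plate 88 (x) x 32 (y) x 8 mm, upright tab across its rear end (6 mm thick, 26 mm wide, top 20 mm above the underside). Loose, 55 to 110 g, in the channel short of the clip, x as the reader's. Origin: centre of its underside. Home, the origin is at reader x = 30 mm and the tab's rear face at x = -14 mm.
- holder_front (a point): Middle of the holder's front end face, 44 mm ahead of its origin, 4 mm above its underside.
- holder_tab (a point): Middle of the tab's rear face, where it is pushed: 44 mm behind the holder's origin, 14 mm above its underside (24 mm above the bench).
- spare_holder: Orange slide holder of the same shape on the bench; not to be used. Origin: centre of its underside.
- dropper: Amber dropper bottle with black cap, 34 mm across, 75 mm tall. Origin: centre of its underside.
- jar: Clear specimen jar with white cap, 52 mm across, 55 mm tall. Origin: centre of its underside.
- coverslips: Yellow coverslip box, 45 x 45 x 30 mm. Origin: centre of its underside.
- marker: White marker pen with red cap, about 125 mm long (x, -43 to 83 mm), 14 mm thick, lying on the bench. Origin: underside.
- timer: White bench timer, 62 x 62 x 20 mm. Origin: centre of its underside.
- mailer: Flat white slide mailer with blue patch, 34 x 82 x 12 mm. Origin: centre of its underside.
Not all that is in view belongs to the job. Of the things like the holder, leave any that is purple; of the rest the larger one is meant.

How it is judged:
By the outcome, as a careful person would: the job done as asked, in the order asked, and still so for the second after the job is handed in, with the robot touching nothing.
It also fails if it takes over 40 s, if anything falls off the work surface, if the arm or the gripper's body presses on something with over 40 N, if the wrist force passes 120 N, or if a joint passes its speed limit or range.

## Working session

There is one attempt and no reset: what is moved stays moved. The work goes in short steps, Python scripts to look and compute and a tool call to move; the robot and the scene stay as the last step left them, time stands still between calls to the robot, and variables do not carry over. Pictures are saved under pics/ and viewed, about 8 in all and at most 12, crops included, and the job is handed in when it is done.

Besides the shell and the picture viewer there is one more tool, called after "Request:" by a JSON object that holds its "op" and its "data", one argument or row to a line. send_rows: Moves the arm, as the interface text tells. Its arguments: {"type":"object","properties":{"series":{"type":"array"},"newtons":{"type":"number"}},"required":["series"]}

```bash
mkdir -p pics; cat > h.py <<'E'
from workcell import *
import numpy as np, cv2
from scipy.spatial.transform import Rotation as R
def cam(n):
    c=camera_info(n); a=np.array(c["attitude"],float)
    M=R.from_quat([a[1],a[2],a[3],a[0]]).as_matrix() if a.size==4 else a.reshape(3,3)
    return np.array(c["K"]),np.array(c["xyz"]),M
def ray(n,u,v,z):
    K,t,M=cam(n); d=M@np.linalg.solve(K,[u,v,1.]); return t+d*(z-t[2])/d[2]
def proj(n,p):
    K,t,M=cam(n); q=K@(M.T@(np.array(p)-t)); return q[:2]/q[2]
E
python3 - <<'E'
from h import *
for n in("top","side"):
    im=read_camera(n); cv2.imwrite(f"pics/{n}0.png",im); print(n,camera_info(n))
    for l in ("reader","holder","clip","bar_mid"):
        for d in silhouettes(n,l)[:4]:
            ys,xs=np.nonzero(d["pixels"]); r=cv2.minAreaRect(np.c_[xs,ys].astype(np.float32))
            print(n,l,round(d["p"],2),d["box"],[np.round(x,1) for x in r])
print(get_state())
E
```

```text
top {'K': array([[549.30336043,   0.        , 331.56164003],
       [  0.        , 549.30336043, 244.38204491],
       [  0.        ,   0.        ,   1.        ]]), 'xyz': array([0.41095409, 0.05755491, 0.86408811]), 'attitude': array([-0.06481007,  0.71434513, -0.69285698,  0.07389111])}
top reader 0.77 [240.1, 139.0, 136.4, 179.1] [array([306.9, 228.1]), array([161.4,  79.3]), np.float64(66.0)]
top holder 0.59 [307.8, 213.1, 36.4, 57.7] [array([325. , 241.2]), array([55.8, 21.8]), np.float64(64.5)]
top holder 0.57 [295.0, 383.1, 45.0, 19.8] [array([315.2, 391.8]), array([15.7, 42.2]), np.float64(78.1)]
top clip 0.82 [278.0, 196.5, 54.9, 111.9] [array([300.1, 252.3]), array([111.8,  39.9]), np.float64(78.3)]
top clip 0.65 [325.0, 308.9, 55.4, 39.9] [array([353.2, 328.3]), array([23.2, 53.7]), np.float64(69.3)]
top clip 0.43 [305.7, 213.7, 40.5, 57.0] [array([325.4, 241.6]), array([56.5, 21.7]), np.float64(65.1)]
top bar_mid 0.79 [275.9, 193.2, 56.2, 111.7] [array([300., 252.]), array([109.4,  38.5]), np.float64(78.0)]
top bar_mid 0.63 [237.1, 140.3, 138.3, 179.1] [array([306.9, 228.
[... 1166 characters left out ...]
.5, 45.6]), np.float64(42.5)]
{'clock': 0.5, 'joint_pos': array([1.12939757e+00, 3.13207337e-01, 4.60246692e-02, 1.30360221e+00,
       9.44990743e-06, 1.43119376e+00]), 'qvel': array([-0.00018203, -0.00186078, -0.00064969, -0.0004532 ,  0.00063536,
       -0.0005721 ]), 'tau': array([-1.15958643e-03, -4.79991782e+01,  2.98538768e+01,  1.79192986e-03,
       -1.21912994e-04,  3.65916705e-06]), 'tcp_pos': array([0.17091978, 0.54901288, 0.23128814]), 'orientation': array([-2.88697113e-06,  1.50326081e-01,  9.88636470e-01,  6.83912882e-06]), 'wrist_force': array([ 0.43006094,  0.29015791, -0.46368554]), 'ft_torque': array([0.03082359, 0.00946388, 0.01245893]), 'finger_gap': 0.08524568467645778}
```

View pics/top0.png

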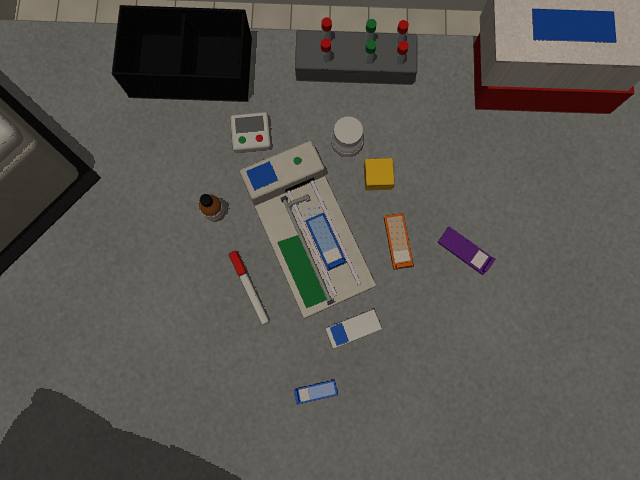

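View pics/side0.png

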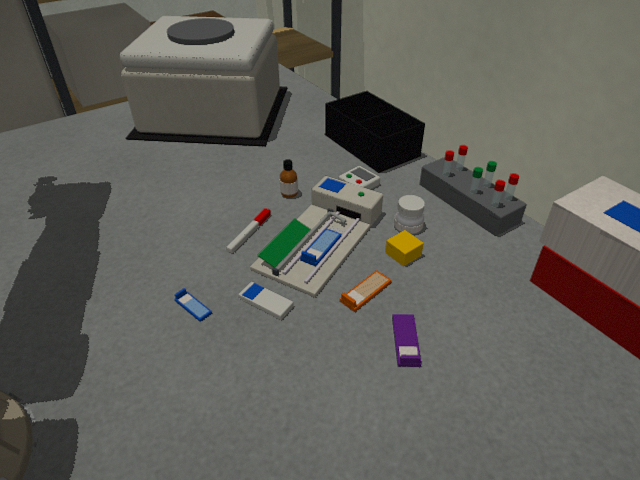

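Top view shows the reader at (307,228). Candidates are blue in the channel (325,241), small blue on the bench (316,391), orange (398,241) and purple (466,250). By the description it's the blue one in the channel, about 87 mm long. I'll check it in a close crop.

```bash
python3 - <<'E'
from h import *
im=cv2.imread("pics/top0.png")[135:325,232:388]
cv2.imwrite("pics/crop1.png",cv2.resize(im,None,fx=3.1,fy=3.1,interpolation=cv2.INTER_CUBIC))
im=cv2.imread("pics/side0.png")[170:300,240:395]
cv2.imwrite("pics/crop2.png",cv2.resize(im,None,fx=4.5,fy=4.5,interpolation=cv2.INTER_CUBIC))
E
```

```text
(no output)
```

View pics/crop1.png

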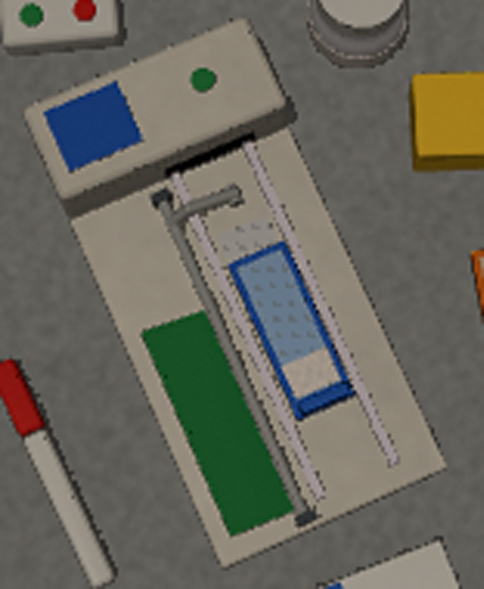

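View pics/crop2.png

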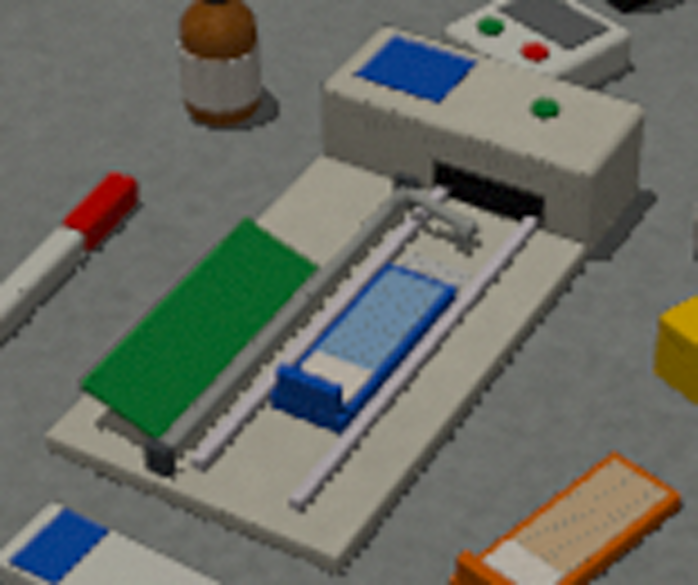

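Confirmed: crop 1 shows the blue holder in the channel (crop px ~290,330), with its tab at the rear (325,400). The clip nose is ahead of it at (237,193) and the green bar is at left. Next I'll fit the poses from corner points in both views.

```bash
cat > fit.py <<'E'
from h import *
from scipy.optimize import least_squares
c1=lambda p:(np.array(p)+.5)/3.1-.5+[232,135]
c2=lambda p:(np.array(p)+.5)/4.5-.5+[240,170]
A=[("top",(-123,80,10),c1((224,566))),("top",(-123,-45,10),c1((444,464))),("top",(74,80,46),c1((66,200))),("top",(128,80,46),c1((25,110))),("top",(128,-45,46),c1((245,20))),("top",(74,-45,46),c1((292,112))),
("side",(-123,80,10),c2((48,437))),("side",(-123,-45,10),c2((338,563))),("side",(74,80,46),c2((323,85))),("side",(74,-45,46),c2((588,183))),("side",(74,80,10),c2((322,157))),("side",(74,-45,10),c2((583,245))),("side",(128,-45,46),c2((642,106)))]
H=[("top",(44,16,18),c1((229,266))),("top",(44,-16,18),c1((284,243))),("top",(-44,13,30),c1((299,416))),("top",(-44,-13,30),c1((353,390))),("side",(44,16,18),c2((392,265))),("side",(44,-16,18),c2((455,292)))]
def W(q,p): 
    c,s=np.cos(q[2]),np.sin(q[2]); p=np.array(p)/1000
    return np.array([q[0]+c*p[0]-s*p[1],q[1]+s*p[0]+c*p[1],p[2]])
def res(q,L,dx=0,dy=0): return np.array([proj(n,W(q,np.array(p)+[dx,dy,0]))-uv for n,p,uv in L])
if __name__=="__main__":
    for S in (A,A[:6],A[6:]):
        s=least_squares(lambda q:res(q,S).ravel(),[.45,.1,.4],loss="soft_l1"); print(np.round(s.x,4)); 
        if S is A: q=s.x; print(np.round(res(q,A),1).tolist())
    for S in (H,H[:4],H[4:]):
        h=least_squares(lambda d:res(q,S,d[0],d[1]).ravel(),[0,0],x_scale=10,loss="soft_l1"); print("holder",h.x.round(1))
    print(res(q,H,*h.x).round(1).tolist())
    print(np.degrees(q[2]))
    for nm,p in dict(bar=(-56,54,18),barfront=(-5,54,18),tab=(-44+h.x[0],0,24),home=(-14,0,24)).items(): print(nm,W(q,p).round(4))
E
python3 fit.py
```

```text
[0.6079 0.07   0.4539]
[[0.2, 1.9], [2.4, 1.7], [-1.3, 1.0], [-1.5, -0.5], [1.0, -2.3], [-0.1, -2.1], [-1.3, -0.1], [-0.1, -0.3], [-1.1, 0.1], [1.1, -1.5], [-0.5, -0.3], [1.0, 0.6], [1.9, 0.1]]
[0.6081 0.07   0.4515]
[0.6076 0.07   0.4578]
holder [-26.4  -0.1]
holder [-26.1   0.2]
holder [-27.8  -1.6]
[[0.9, 0.4], [1.6, -0.1], [3.0, 0.3], [1.0, 1.9], [-1.0, 0.1], [1.0, -0.1]]
26.00541093206532
bar [0.5339 0.0939 0.018 ]
barfront [0.5797 0.1163 0.018 ]
tab [0.5433 0.0385 0.024 ]
home [0.5953 0.0638 0.024 ]
```

```bash
cat > go.py <<'E'
from fit import *; import sys
q=[.6079,.07,.4539]
def row(x,y,z):
    s=get_state(); o=s["orientation"]; Rt=R.from_quat([o[1],o[2],o[3],o[0]]); p=np.array(s["tcp_pos"])
    d=Rt.inv().apply(W(q,(x,y,z))-p)*100
    c,n=np.cos(q[2]),np.sin(q[2]); Rd=R.from_matrix(np.array([[-c,-n,0],[-n,c,0],[0,0,-1]]).T if 0 else np.array([[-c,-n,0],[-n,c,0],[0,0,-1]]))
    c_=W(q,(0,0,0)); v=(p-c_)*1000
    print("clock",s["clock"],"reader xyz",np.round([v[0]*c+v[1]*n,-v[0]*n+v[1]*c,p[2]*1000],1),"F",np.round(s["wrist_force"],1),"gap",round(s["finger_gap"],4))
    print("shift cm",d.round(2),"turn",np.degrees((Rt.inv()*Rd).as_rotvec()).round(2))
if __name__=="__main__": row(*map(float,sys.argv[1:4]))
E
python3 go.py -98 28 80; python3 -c "
import workcell as w
print([ (k,getattr(w,k)) for k in dir(w) if 'grip' in k.lower()])"
```

```text
clock 0.5 reader xyz [-182.7  622.1  231.3] F [ 0.4  0.3 -0.5] gap 0.0852
shift cm [-46.91 -37.43  15.13] turn [  0.   -0.  -43.3]
[('grip_point_offset', 0.0187)]
```

Request:
{"op": "send_rows", "data": {
  "series": [-46.9,-37.4,4,0,0,-43.3,0.49,-46.9,-37.4,4,0,0,-43.3,0.49,-46.9,-37.4,4,0,0,-43.3,0.49,-46.9,-37.4,4,0,0,-43.3,0.49,-46.9,-37.4,4,0,0,-43.3,0.49,-46.9,-37.4,4,0,0,-43.3,0.49,-46.9,-37.4,4,0,0,-43.3,0.49,-46.9,-37.4,4,0,0,-43.3,0.49,-46.9,-37.4,4,0,0,-43.3,0.49,-46.9,-37.4,4,0,0,-43.3,0.49]
}}

```text
clock: 1.33
tcp_pos: [0.3925, 0.2225, 0.2055]
orientation: [0.001, -0.225, 0.974, 0.0]
wrist_force: [0.2, -0.1, 0.8]
finger_gap: 0.0418
```

```bash
python3 go.py -98 28 80
```

```text
clock 1.3333 reader xyz [-126.7  231.5  205.5] F [ 0.2 -0.1  0.8] gap 0.0418
shift cm [ -2.85 -20.35  12.55] turn [0.   0.07 0.02]
```

Request:
{"op": "send_rows", "data": {
  "series": [-2.8,-20.3,6,0,0,0,0.49,-2.8,-20.3,12.5,0,0,0,0.49,-2.8,-20.3,12.5,0,0,0,0.49,-2.8,-20.3,12.5,0,0,0,0.49,-2.8,-20.3,12.5,0,0,0,0.49,-2.8,-20.3,12.5,0,0,0,0.49,-2.8,-20.3,12.5,0,0,0,0.49,-2.8,-20.3,12.5,0,0,0,0.49,-2.8,-20.3,12.5,0,0,0,0.49]
}}

```text
clock: 2.08
tcp_pos: [0.5056, 0.0542, 0.0804]
orientation: [-0.0, -0.225, 0.974, 0.0]
wrist_force: [0.5, 0.7, 1.0]
finger_gap: 0.0417
```

```bash
python3 go.py -96 28 40; python3 - <<'E'
from h import *
a=read_camera("top")[135:325,232:388]; b=read_camera("side")[160:310,230:400]
f=lambda i:cv2.resize(i,(int(i.shape[1]*560/i.shape[0]*.0+390),560) if 0 else None,fx=2.45,fy=2.45,interpolation=cv2.INTER_CUBIC)
a,b=f(a),f(b); h=max(a.shape[0],b.shape[0])
p=lambda i:cv2.copyMakeBorder(i,0,h-i.shape[0],0,0,cv2.BORDER_CONSTANT)
cv2.imwrite("pics/ap1.png",np.hstack([p(a),p(b)])[:, :800])
E
```

```text
clock 2.0833 reader xyz [-98.9  30.7  80.4] F [0.5 0.7 1. ] gap 0.0417
shift cm [-0.29 -0.27  4.04] turn [ 0.04 -0.02 -0.02]
```

View pics/ap1.png

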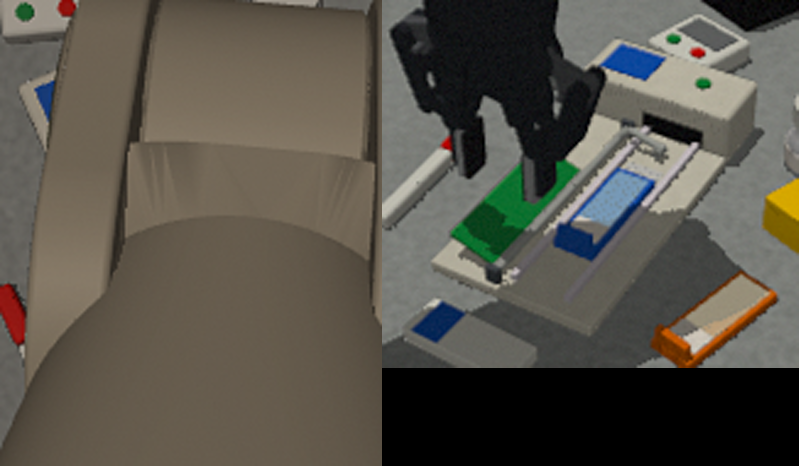

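Side view (right half): the tips sit above the bar and channel, still high, at crop (465,150) and (540,190). The top view is blocked by the arm. I'll go lower and check again from the side.

Request:
{"op": "send_rows", "data": {
  "series": [-0.2,-0.3,3,0,0,0,0.49,-0.2,-0.3,4.0,0,0,0,0.49,-0.2,-0.3,4.0,0,0,0,0.49,-0.2,-0.3,4.0,0,0,0,0.49]
}}

```text
clock: 2.52
tcp_pos: [0.508, 0.0531, 0.0402]
orientation: [-0.001, -0.226, 0.974, 0.0]
wrist_force: [-0.7, -0.0, -0.2]
finger_gap: 0.0416
```

```bash
python3 go.py -96 28 20; python3 - <<'E'
from go import *
b=read_camera("side"); P=(-97.,28.,41.)
b=cv2.resize(b[190:290,240:370],None,fx=6,fy=6,interpolation=cv2.INTER_CUBIC)
def dot(p,c): 
    u=(proj("side",W(q,p))-[240,190]+.5)*6-.5; cv2.circle(b,tuple(int(x) for x in u),3,c,-1)
for y in (-14.5-21,-21,21,35.5):
  for x in (-11,11): dot((P[0]+x,P[1]+y,P[2]+5),(0,0,255))
for p in ((-70.4,13,30),(-70.4,-13,30),(-14,18,10),(-14,-18,10),(-112,36,20),(0,36,20),(0,70,32)): dot(p,(0,255,255))
cv2.imwrite("pics/ap2.png",b)
E
```

```text
clock 2.5167 reader xyz [-97.3  28.6  40.2] F [-0.7 -0.  -0.2] gap 0.0416
shift cm [-0.13 -0.06  2.02] turn [ 0.05 -0.08  0.07]
```

View pics/ap2.png

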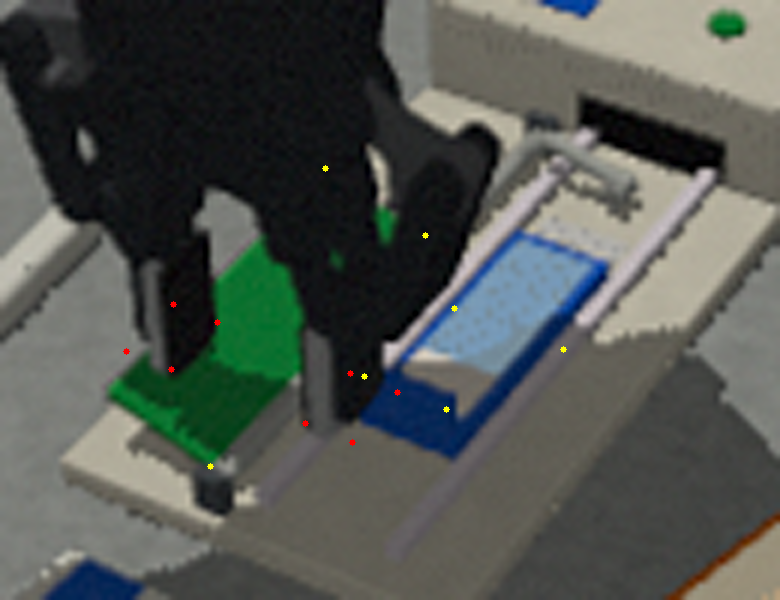

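The overlay shows the tips about 5 mm above the TCP height. One is over the bar (crop px 172,372), the other over the channel behind the tab (303–382,430). Distal thickness is about 8 mm, so I'll open slightly and press down.

Request:
{"op": "send_rows", "data": {
  "series": [0,-0.05,0.5,0,0,0,0.56,0,-0.05,1.0,0,0,0,0.56,0,-0.05,1.5,0,0,0,0.56,0,-0.05,2.0,0,0,0,0.56,0,-0.05,2.3,0,0,0,0.56,0,-0.05,2.3,0,0,0,0.56,0,-0.05,2.3,0,0,0,0.56]
}}

```text
clock: 3.15
tcp_pos: [0.5092, 0.0526, 0.0172]
orientation: [0.0, -0.225, 0.974, 0.001]
wrist_force: [-2.0, 3.4, 4.4]
finger_gap: 0.0476
```

```bash
python3 go.py -96 28 13
```

```text
clock 3.15 reader xyz [-96.4  27.6  17.2] F [-2.   3.4  4.4] gap 0.0476
shift cm [-0.04  0.04  0.42] turn [0.09 0.04 0.03]
```

Request:
{"op": "send_rows", "data": {
  "series": [0,0,0.2,0,0,0,0.56,0,0,0.3,0,0,0,0.56,0,0,0.3,0,0,0,0.56,0,0,0.3,0,0,0,0.56]
}}

```text
clock: 3.48
tcp_pos: [0.5092, 0.0528, 0.0149]
orientation: [0.0, -0.225, 0.974, 0.001]
wrist_force: [-2.8, 3.9, 10.2]
finger_gap: 0.048
```

```bash
python3 go.py -96 28 13
```

```text
clock 3.4833 reader xyz [-96.3  27.8  14.9] F [-2.8  3.9 10.2] gap 0.048
shift cm [-0.03  0.02  0.2 ] turn [0.11 0.07 0.04]
```

Fz jumped to 10 N, which suggests the hard stop. I'll verify from the side.

```bash
python3 - <<'E'
from go import *
b=read_camera("side")
b=cv2.resize(b[190:290,240:370],None,fx=6,fy=6,interpolation=cv2.INTER_CUBIC)
cv2.imwrite("pics/pr.png",b)
E
```

```text
(no output)
```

View pics/pr.png

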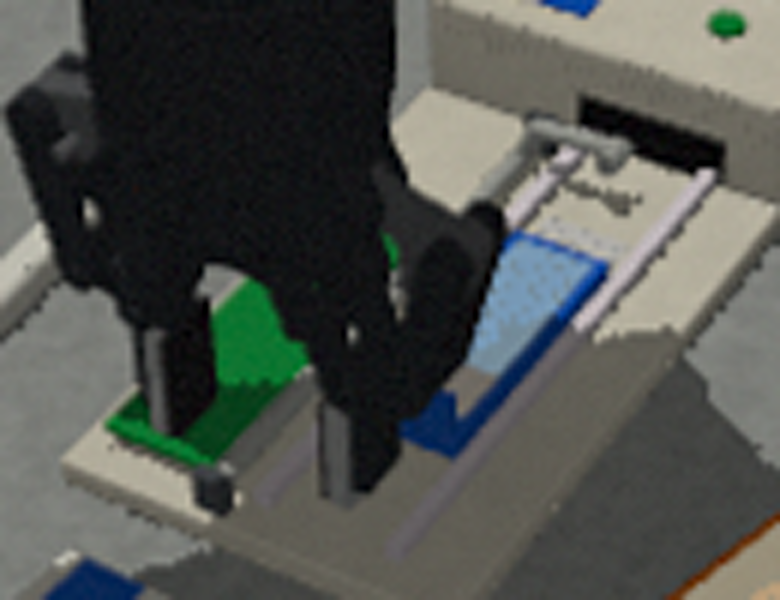

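The nose has risen (crop 620,190 → 610,150) and the finger is in the channel behind the tab. Now pushing.

Request:
{"op": "send_rows", "data": {
  "series": [-0.6,0,0,0,0,0,0.56,-1.2,0,0,0,0,0,0.56,-1.8,0,0,0,0,0,0.56,-2.3,0,0,0,0,0,0.56,-2.8,0,0,0,0,0,0.56,-3.3,0,0,0,0,0,0.56,-3.8,0,0,0,0,0,0.56,-4.3,0,0,0,0,0,0.56,-4.8,0,0,0,0,0,0.56,-4.8,0,0,0,0,0,0.56]
}}

```text
clock: 4.37
tcp_pos: [0.5494, 0.0716, 0.0149]
orientation: [-0.003, -0.225, 0.974, -0.001]
wrist_force: [-10.7, -4.8, 18.5]
finger_gap: 0.0479
```

```bash
python3 go.py -25 28 14; python3 - <<'E'
from go import *
b=read_camera("side")
b=cv2.resize(b[180:280,250:380],None,fx=6,fy=6,interpolation=cv2.INTER_CUBIC)
cv2.imwrite("pics/pu.png",b)
E
```

```text
clock 4.3667 reader xyz [-51.9  27.1  14.9] F [-10.7  -4.8  18.5] gap 0.0479
shift cm [-2.69  0.09  0.07] turn [-0.01 -0.37 -0.01]
```

View pics/pu.png

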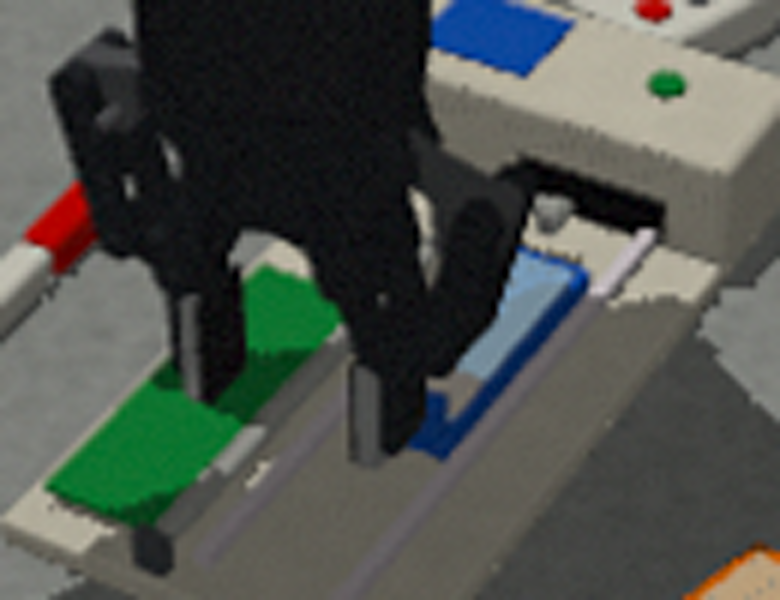

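```bash
python3 - <<'E'
from go import *
for uv in ((585,268),(440,460)):
  for z in (.018,.010):
    p=ray("side",(uv[0]+.5)/6-.5+250,(uv[1]+.5)/6-.5+180,z)-W(q,(0,0,0)); c,n=np.cos(q[2]),np.sin(q[2]); print(uv,z,1000*np.array([p[0]*c+p[1]*n,-p[0]*n+p[1]*c]))
print(get_state()["clock"], np.round(get_state()["wrist_force"],1))
E
```

```text
(585, 268) 0.018 [ 45.59876224 -12.68117347]
(585, 268) 0.01 [54.51866512 -8.27039673]
(440, 460) 0.018 [-48.77528826 -17.1746034 ]
(440, 460) 0.01 [-41.21768609 -12.82868986]
4.4167 [-10.8  -4.8  17.2]
```

Request:
{"op": "send_rows", "data": {
  "series": [0,0,-0.05,0,0,0,0.56,0,0,-0.05,0,0,0,0.56,0,0,-0.05,0,0,0,0.56]
}}

```text
clock: 4.67
tcp_pos: [0.5494, 0.0716, 0.015]
orientation: [-0.003, -0.225, 0.974, -0.001]
wrist_force: [-8.8, -3.6, 14.1]
finger_gap: 0.0477
```

Request:
{"op": "send_rows", "data": {
  "series": [-0.4,0,0,0,0,0,0.56,-0.8,0,0,0,0,0,0.56,-1.2,0,0,0,0,0,0.56,-1.6,0,0,0,0,0,0.56,-2.0,0,0,0,0,0,0.56,-2.3,0,0,0,0,0,0.56,-2.3,0,0,0,0,0,0.56]
}}

```text
clock: 5.25
tcp_pos: [0.5705, 0.0818, 0.0151]
orientation: [-0.003, -0.225, 0.974, -0.001]
wrist_force: [-8.2, -4.1, 13.4]
finger_gap: 0.0479
```

```bash
python3 go.py -25 28 14
```

```text
clock 5.25 reader xyz [-28.4  27.   15.1] F [-8.2 -4.1 13.4] gap 0.0479
shift cm [-0.34  0.1   0.11] turn [-0.01 -0.31 -0.01]
```

Request:
{"op": "send_rows", "data": {
  "series": [-0.2,0,0,0,0,0,0.56,-0.4,0,0,0,0,0,0.56,-0.5,0,0,0,0,0,0.56,-0.5,0,0,0,0,0,0.56]
}}

```text
clock: 5.58
tcp_pos: [0.5745, 0.0838, 0.0151]
orientation: [-0.003, -0.225, 0.974, -0.001]
wrist_force: [-10.2, -5.1, 14.5]
finger_gap: 0.0478
```

```bash
python3 go.py -25 28 14
```

```text
clock 5.5833 reader xyz [-24.   27.   15.1] F [-10.2  -5.1  14.5] gap 0.0478
shift cm [0.1  0.1  0.11] turn [-0.01 -0.35 -0.01]
```

Request:
{"op": "send_rows", "data": {
  "series": [-0.2,0,0,0,0,0,0.56,-0.4,0,0,0,0,0,0.56,-0.4,0,0,0,0,0,0.56]
}}

```text
clock: 5.83
tcp_pos: [0.5759, 0.0845, 0.0151]
orientation: [-0.005, -0.225, 0.974, -0.002]
wrist_force: [-14.4, -8.1, 18.9]
finger_gap: 0.0478
```

```bash
python3 go.py -25 28 14; python3 - <<'E'
from go import *
b=read_camera("side")
b=cv2.resize(b[170:270,260:390],None,fx=6,fy=6,interpolation=cv2.INTER_CUBIC)
cv2.imwrite("pics/home.png",b)
E
```

```text
clock 5.8333 reader xyz [-22.4  27.1  15.1] F [-14.4  -8.1  18.9] gap 0.0478
shift cm [0.25 0.09 0.11] turn [-0.03 -0.62 -0.06]
```

View pics/home.png

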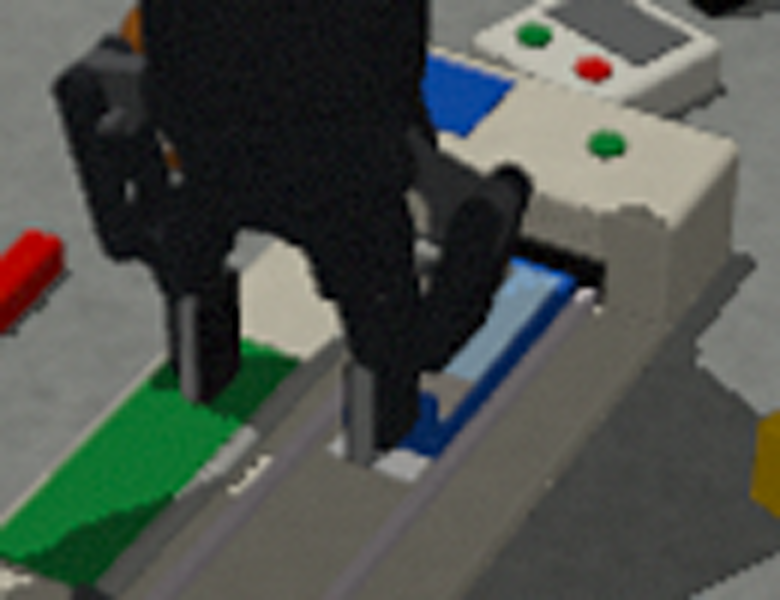

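Request:
{"op": "send_rows", "data": {
  "series": [-0.2,0,0,0,0,0,0.56,-0.4,0,0,0,0,0,0.56,-0.4,0,0,0,0,0,0.56]
}}

```text
clock: 6.13
tcp_pos: [0.5759, 0.0846, 0.015]
orientation: [-0.009, -0.224, 0.975, -0.003]
wrist_force: [-23.4, -14.3, 28.7]
finger_gap: 0.0477
```

```bash
python3 go.py -30 28 14
```

```text
clock 6.1333 reader xyz [-22.3  27.1  15. ] F [-23.4 -14.3  28.7] gap 0.0477
shift cm [0.76 0.09 0.11] turn [-0.06 -1.04 -0.12]
```

At the stop: no motion while the force rose to 27 N. I'll unload, back off the tab with the bar still down, then lift straight up.

Request:
{"op": "send_rows", "data": {
  "series": [0.4,0,0,0,0,0,0.56,0.8,0,0,0,0,0,0.56,1.2,0,0,0,0,0,0.56,1.6,0,0,0,0,0,0.56,1.8,0,0,0,0,0,0.56,1.8,0,0,0,0,0,0.56]
}}

```text
clock: 6.63
tcp_pos: [0.5713, 0.0808, 0.0164]
orientation: [0.003, -0.225, 0.974, -0.0]
wrist_force: [3.1, 1.5, 5.8]
finger_gap: 0.048
```

```bash
python3 go.py -40 28 80
```

```text
clock 6.6333 reader xyz [-28.1  25.7  16.4] F [3.1 1.5 5.8] gap 0.048
shift cm [ 1.15  0.21 -6.37] turn [-0.11  0.32 -0.02]
```

Request:
{"op": "send_rows", "data": {
  "series": [0.2,0,-0.4,0,0,0,0.56,0.2,0,-0.8,0,0,0,0.56,0.2,0,-1.2,0,0,0,0.56,0.2,0,-1.8,0,0,0,0.56,0.2,0,-3,0,0,0,0.56,0.2,0,-6,0,0,0,0.56,0.2,0,-9,0,0,0,0.56,0.2,0,-12,0,0,0,0.56,0.2,0,-15,0,0,0,0.56,0.2,0,-15,0,0,0,0.56]
}}

```text
clock: 7.47
tcp_pos: [0.5697, 0.0799, 0.1712]
orientation: [0.004, -0.225, 0.974, -0.001]
wrist_force: [-0.3, -0.4, 0.7]
finger_gap: 0.0479
```

Request:
{"op": "send_rows", "data": {
  "series": [4,4,0,0,0,0,0.56,4,8,0,0,0,0,0.56,4,12,0,0,0,0,0.56,4,16,0,0,0,0,0.56,4,20,0,0,0,0,0.56,4,24,0,0,0,0,0.56,4,28,0,0,0,0,0.56,4,28,0,0,0,0,0.56]
}}

```text
clock: 8.13
tcp_pos: [0.4041, 0.3189, 0.1645]
orientation: [-0.001, -0.229, 0.973, 0.001]
wrist_force: [0.3, -0.5, 0.0]
finger_gap: 0.0477
```

```bash
python3 go.py -40 28 80; python3 - <<'E'
from go import *
a=read_camera("top")[135:325,232:388]; b=read_camera("side")[170:300,240:395]
a=cv2.resize(a,None,fx=2.4,fy=2.4,interpolation=cv2.INTER_CUBIC); b=cv2.resize(b,None,fx=2.7,fy=2.7,interpolation=cv2.INTER_CUBIC)
h=max(a.shape[0],b.shape[0]); p=lambda i:cv2.copyMakeBorder(i,0,h-i.shape[0],0,0,cv2.BORDER_CONSTANT)
cv2.imwrite("pics/fin.png",np.hstack([p(a),p(b)]))
for p in ((-14,13,30),(-14,-13,30),(-14,0,30)): print("top crop home tab",((proj("top",W(q,p))-[232,135]+.5)*2.4).round(0),"side",((proj("side",W(q,p))-[240,170]+.5)*2.7+[374,0]).round(0))
E
```

```text
clock 8.1333 reader xyz [-74.1 313.  164.5] F [ 0.3 -0.5  0. ] gap 0.0477
shift cm [ -3.2  -28.55   8.38] turn [ 0.14 -0.06  0.44]
top crop home tab [200. 244.] side [585. 172.]
top crop home tab [237. 227.] side [621. 185.]
top crop home tab [218. 235.] side [603. 178.]
```

View pics/fin.png

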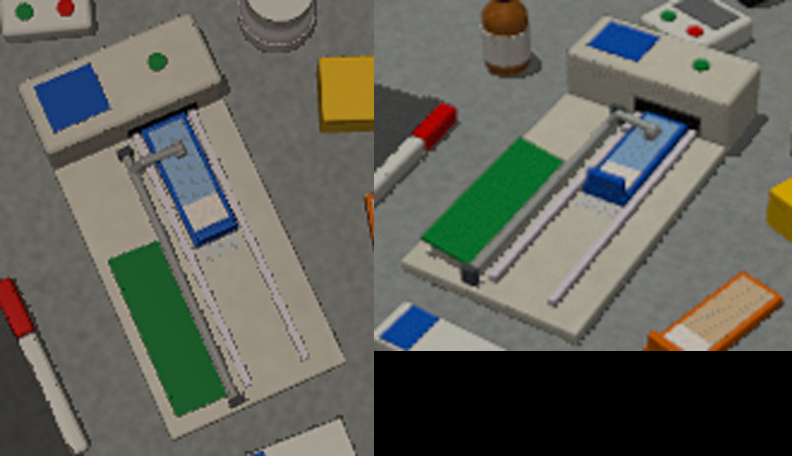

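The holder is home, with tab corners at (196,245)/(237,228) against a prediction of (200,244)/(237,227). The clip nose rests on the plate and the gripper is clear.

```bash
python3 -c "
from workcell import *
print(hand_in())"
```

```text
the job is handed in; nothing more can be done
None
```

The blue holder is loaded in the slide reader and the job is handed in, at about 8 s on the robot's clock.

- **What I did:** I pressed the green bar to its hard stop with one fingertip; the side picture showed the clip's nose lifted. With the bar held down, the other fingertip pushed the holder by its tab along the channel and under the clip. At the stop it no longer moved while the push force rose to about 27 N. I then backed off the tab, let the bar up and moved the arm clear.
- **Last checks:** In the final pictures the tab is within about 2 mm of its predicted home position. The nose rests on the holder and the wrist force is near zero. Nothing else in the final close-ups looked moved. I did not picture the whole bench again or measure the clip angle.
- **What disagreed:** The reader's corner points fitted only to about 2 pixels (about 3 mm). The two cameras differed by about 1.5 mm on where the holder started. I therefore relied on contact force to judge that it was home.

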